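# Prop the bread bin's door open on its stay

### The job

Prop the bread bin's sprung door open: take the flat stay by its upright knob and gently drop its third hole, counted from the end pivoted on the door, over the upright peg on the bin's roof, until the bar lies flat, so that the peg alone holds the door open. Do not force the bar against the peg, and leave the other things on the worktop alone.

Things in the scene. Friction and masses are not known exactly. Their poses are not given: they have to be found in the camera images.
- bin: White bread bin fixed to the worktop, 160 mm deep (x), 260 wide (y), 120 high, roof flat. Origin: centre of its underside; x points to the back, away from the door, y along the front to the hinge side, z up. On the roof lies a steel keeper plate (66 x 26 x 3 mm) with a slot along x, in which the upright peg stands. Wall cabinets hang 450 mm above the worktop behind it.
- keeper (a point): Middle of the peg's slot, at (-45, -45, 126) mm in the bin frame; also the height of the flat bar's underside. The steel peg (8 mm thick, flat top 140 mm above the worktop) stands on the slot's line (y = -45 mm), clamped anywhere within 12 mm of this middle along the bin's x: where exactly is not reported and must be seen or felt. It does not move in use.
- door (a joint): Angle of the wooden front door (236 x 112 x 14 mm): 0 shut, growing as it swings out to -x of the bin, at most 1.2. Upright hinge axis at (-88, 122) mm in the bin frame; the free edge is on the -y side. A spring shuts it (0.8 N m/rad, hinge friction 0.1 N m): unless propped it swings back to about 0.1 rad.
- swivel (a joint): Swing of the stay about the upright pivot on the door's top edge, 190 mm from the door's hinge axis. 0 = square to the door, pointing to the back of the bin; grows anticlockwise from above; range -0.5 to 1.7. In the bin frame the bar points at angle (swivel - door) from the x axis.
- stay: Flat steel bar 206 x 24 x 6 mm, 140 g, square 11 mm holes at 53, 83, 113, 143 mm from its pivot. Origin on the pivot, mid thickness, 129 mm above the worktop; x along the bar to the knob, z up. It also tips up about the pivot's level cross axis (0 to 0.7 rad), falls by its weight and rests level, underside 126 mm above the worktop: clear of the roof, but 14 mm below the peg's top.
- stay_pivot (a point): The pivot at mid thickness of the bar (the origin of stay).
- stay_knob (a point): Centre of the black round knob (20 mm across, 24 mm high) near the free end of the bar: 185 mm from the pivot, 33 mm above the bar's mid thickness, on a stem 8 mm thick. It stands square to the bar. Grasp it here, from above.
- third_hole (a point): Centre of the third hole from the pivot (113 mm from it), on the bar's underside; the hole is 11 mm square, for the 8 mm peg.
- salt_shaker: Bystander: glass salt shaker, 44 mm wide, 90 mm high; origin at its foot.
- pepper_mill: Bystander: wooden pepper mill, 58 mm wide, 150 mm high; origin at its foot.
- pink_mug: Bystander: pink mug, 86 x 123 x 90 mm; origin at its foot.

How it is judged:
On the way:
1. the door has been drawn open with the stay lifted clear of its rest (value of joint door above 0.2 rad and angle between stay's own z axis and vertical above 0.08 rad), for 0.1 s.
At the end, for the whole second after the job is handed in: The bar lies flat (within 0.03 rad), its third hole over the peg (hole centre within 4 mm of the slot's line and within 15 mm of its middle, which only the third hole over the peg allows), the door stands open more than 0.2 rad and all is at rest, let go (angle between stay's own z axis and vertical below 0.03 rad and x of third_hole in the frame of bin between -0.06 and -0.03 m and y of third_hole in the frame of bin between -0.049 and -0.041 m and value of joint door above 0.2 rad and linear speed of stay below 0.01 m/s); the robot touches nothing.
It fails at once if the stay is forced against the peg (more than 20 N) (contact force between stay and bin above 20 N).
It fails at once if the salt shaker is moved by more than 25 mm (distance of salt_shaker from where it was at the start of the episode above 0.025 m).
It fails at once if the pepper mill is moved by more than 25 mm (distance of pepper_mill from where it was at the start of the episode above 0.025 m).
It fails at once if the pink mug is moved by more than 25 mm (distance of pink_mug from where it was at the start of the episode above 0.025 m).
It also fails if it takes over 58 s, if anything falls off the work surface, if the arm or the gripper's body presses on something with over 40 N, if the wrist force passes 120 N, or if a joint passes its speed limit or range.

### The arm

A 7-joint arm with a two-finger parallel gripper is mounted at the origin on a cart in front of the work surface, level with it; the furniture and walls round the work are solid. World frame = base frame: x ahead of the robot, y to its left, z up, the work surface at z = 0. Lengths are in m, angles in rad, forces in N, time in s.
With the tool pointing down it reaches from about 0.425 to 0.875 m from the base axis. Payload 4.7 kg.
Tool frame: the origin (TCP) lies between the finger pads; the fingertips stand 14 mm ahead of it and the grasp point (between the pads) lies 5 mm behind it; z points along the fingers, y is the line along which they close (so a half turn about z gives the same grasp; the last joint's range is limited). The gripper opens to 87 mm and grips with 3 to 60 N. Pads are 19 mm wide; open, the fingers measure 117 mm over their backs; the gripper's body (75 mm by 190 mm) begins 51 mm behind the grasp point.
Start: joints at [1.322, 0.321, -0.07, 1.45, 0.023, 1.371, -0.057], TCP at [0.169, -0.628, 0.237] pointing down, gripper open.
Joint ranges: [-2.86, 2.86], [-0.3, 2.09], [-1.38, 1.24], [0.06, 2.45], [-1.56, 4.7], [0.09, 2.05], [-2.69, 2.69]. Speed limits (rad/s): [2.57, 2.57, 3.14, 3.14, 3.14, 3.14, 3.14].

### API

Orientations are given as a rotation vector (axis times angle).
In Python, from bench import ctrl gives the robot as it stands.
- The arm moves only by the tool step_arm, never from a script. Its argument "commands" is a list of rows, each an object with "travel": the shift along the tool's x, y, z in m, a list of three; "turn": the turn, a rotation vector about the tool's x, y, z in degrees, a list of three. A call has 1 to 5 rows; each row is the pose to reach, as a shift and turn from the pose commanded when the call began, along the tool's axes at that moment; what a row does not reach only later rows make up. A row lasts 1/10 s, in which the tool goes at most 50 mm and 8.59 degrees, less where a joint would pass 70% of its speed; a pose out of reach is approached as far as the arm can. A call with a gripper value outside its range is refused whole. "gripper" is the opening, from 0 (shut) to 1 (fully open), set as the call begins (left out, the last holds). The fingers move at their own pace and stop on an object; "force" is the grip in N (left out, the last holds). Time passes only in rows, so rows that repeat a pose let the fingers close. It gives the time, the measured TCP pose, the force, the opening and the grip force at its end, in the units of the state.
- ctrl.get_state(): the state, without advancing time (a new reading comes with each control period).
- ctrl.get_image(name): name is "scene" or "top" or "wrist"; returns the picture (420x560x3 uint8, red, green, blue); there is no depth.
- ctrl.camera_model(name): a dict with "fx", "fy", "cx", "cy" (pixels), "R" (3x3) and "t" (3): a world point X has camera coordinates R X + t; the wrist camera has in their place "T_tool_cam" (4x4, takes a point from camera to tool coordinates, whose origin is the TCP and whose axes are the flange's). Camera axes: x right, y down, z forward; pixel columns grow to the right and rows downward; lengths in m; the calibration is good to about 2 mm. A picture is of the moment at which its call begins: read the wrist's pose just before it. camera_model takes no time and is no camera call.
- ctrl.close_job(): hands the job in; it is judged then, once.
The state is a dict: "time": time; "joint_positions": joint angles; "qd": joint speeds; "joint_torque": joint torques, N m; "position": TCP position; "tool_rot": TCP orientation; "ft_force": force on the tool from outside, world axes, zero at the start; "torque": the same for the moment, N m; "grip_width": opening from 0.0 (shut) to 1.0 (fully open); "grip_force": force on a finger pad.
Only numpy, scipy, OpenCV 4.12 (cv2) and the standard library are available. Lean on these libraries where they do the work, as an engineer would, in place of code of your own. Each camera call takes 0.05 s, during which the arm holds its last target. There are 200 camera calls.

## Working session

There is one attempt and no reset: what is moved stays moved. The work goes in short steps, Python scripts to look and compute and a tool call to move; the robot and the scene stay as the last step left them, time stands still between calls to the robot, and variables do not carry over. Pictures are saved under pics/ and viewed, at most 10 in all, crops included, and the job is handed in when it is done.

Besides the shell and the picture viewer there is one more tool, called as name(argument=value, ...), one argument or row to a line, values as JSON. step_arm: Moves the arm, as the interface text tells. Its arguments: {"type":"object","properties":{"commands":{"type":"array"},"gripper":{"type":"number"},"force":{"type":"number"}},"required":["commands"]}

```bash
mkdir -p pics
python3 - <<'E'
from bench import ctrl
import cv2,json
s=ctrl.get_state();print({k:s[k] for k in('time','position','tool_rot','ft_force','grip_width')})
for n in('scene','top'):
    cv2.imwrite(f'pics/{n}0.png',ctrl.get_image(n)[:,:,::-1])
    m=ctrl.camera_model(n);print(n,{k:(v.tolist() if hasattr(v,'tolist') else v) for k,v in m.items()})
print(ctrl.camera_model('wrist'))
E
```

```text
{'time': 0.0, 'position': array([ 0.16868731, -0.62718319,  0.2354764 ]), 'tool_rot': array([-3.11261861e+00, -4.11469132e-01,  5.70102618e-04]), 'ft_force': array([-0.25602618, -0.47502964, -0.34991311]), 'grip_width': 1.001485302488941}
scene {'fx': 426.06522188538355, 'fy': 426.06522188538355, 'cx': 278.7732675537399, 'cy': 215.82831058905916, 'R': [[-0.8533615605311369, -0.5211665934711426, -0.012626514069520811], [-0.3981442546787333, 0.6671767918529101, -0.6295683289994618], [0.33653409853115757, -0.5322222376625609, -0.776842513166779]], 't': [0.4980463586577849, 0.24921657523268498, 0.9877401352530737]}
top {'fx': 404.24812685392976, 'fy': 404.24812685392976, 'cx': 271.70584979238504, 'cy': 209.60222959125943, 'R': [[0.05025718985998111, -0.9987212293704397, -0.00548824855265443], [-0.973227126617753, -0.047738766899411963, -0.2248332051772521], [0.2242836928595803, 0.01664079744848516, -0.9743818086240876]], 't': [0.06111623539273096, 0.5749389056180433, 1.1183593540378716]}
{'fx': 362.9394149426119, 'fy': 362.9394149426119, 'cx': 273.97584648587156, 'cy': 203.93408379313763, 'T_tool_cam': array([[-5.98387970e-04, -9.60712454e-01, -2.77544991e-01,
         7.60071480e-02],
       [ 9.99999411e-01, -8.26299926e-04,  7.04206596e-04,
         4.91038696e-04],
       [-9.05875452e-04, -2.77544406e-01,  9.60712383e-01,
        -1.47212877e-01],
       [ 0.00000000e+00,  0.00000000e+00,  0.00000000e+00,
         1.00000000e+00]])}
```

View pics/scene0.png

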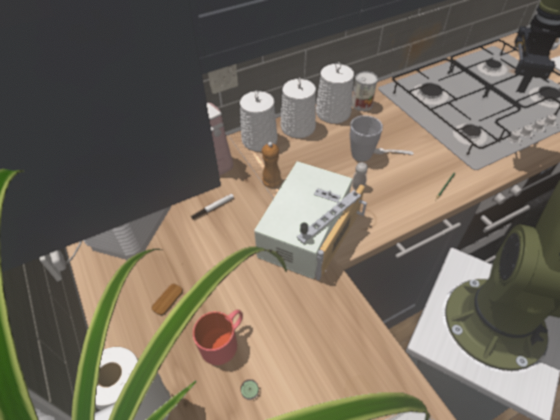

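View pics/top0.png

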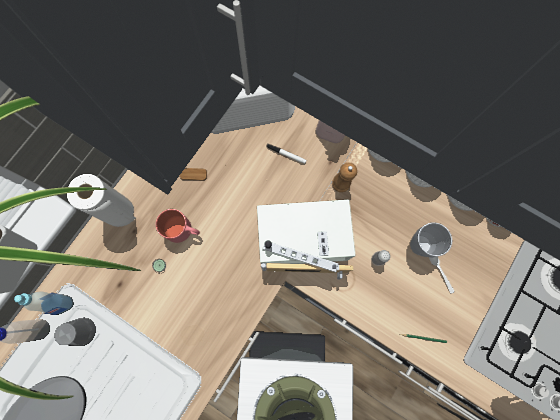

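The top view shows the bin at about (305,230), the knob at (267,245), the pivot near (335,267) and the keeper plate near (323,243). I'll measure the roof, keeper and knob from an enlarged crop.

```bash
cat > h.py <<'E'
import numpy as np,cv2
from bench import ctrl
from scipy.spatial.transform import Rotation as Ro
def cast(n,uv,z,st=None):
    m=ctrl.camera_model(n)
    d=np.array([(uv[0]-m['cx'])/m['fx'],(uv[1]-m['cy'])/m['fy'],1.])
    if n=='wrist':
        T=np.array(m['T_tool_cam']);R=Ro.from_rotvec(st['tool_rot']).as_matrix()
        o=R@T[:3,3]+st['position'];d=R@T[:3,:3]@d
    else:
        R=np.array(m['R']);o=-R.T@np.array(m['t']);d=R.T@d
    return o+d*(z-o[2])/d[2]
E
python3 - <<'E'
from h import *
im=cv2.imread('pics/top0.png')
c=im[190:295,245:375];cv2.imwrite('pics/topc.png',cv2.resize(c,None,fx=5.6,fy=5.6,interpolation=cv2.INTER_CUBIC))
E
```

```text
(no output)
```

View pics/topc.png

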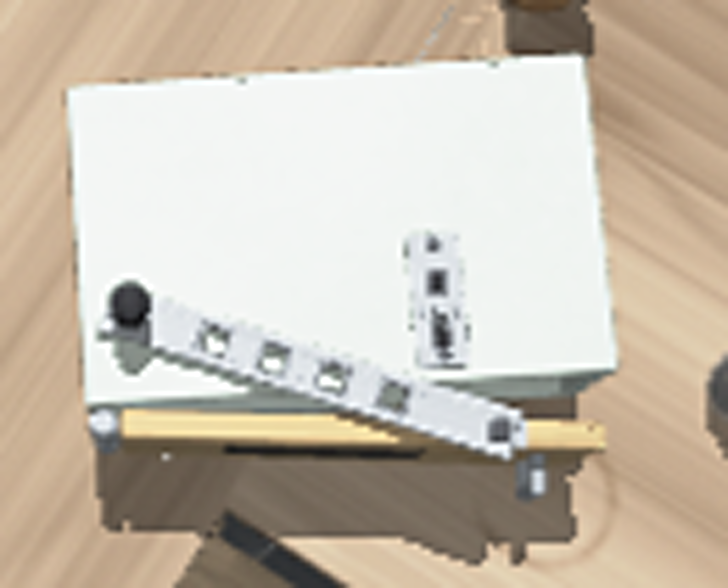

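Crop pixels: roof corners (68,90), (583,57), (616,370), (88,405); knob top (130,300); pivot (498,430); keeper plate (405–468, 233–366); peg possibly the dark square at (437,282) or (443,330).

Run:
```python
from h import *
def c(x,y): return ((x+.5)/5.6-.5+245,(y+.5)/5.6-.5+190)
P=[cast('top',c(*p),.12)[:2] for p in [(68,90),(583,57),(616,370),(88,405)]]
print(P,[np.linalg.norm(P[i]-P[i-1]) for i in range(4)])
# bin pts: BL(+x,+y),(+x,-y),(-x,-y),(-x,+y)
B=np.array([[.08,.13],[.08,-.13],[-.08,-.13],[-.08,.13]]);W=np.array(P)
z=(W-W.mean(0))@[1,1j];b=B@[1,1j];y=np.angle((z*b.conj()).sum());ce=W.mean(0)
print('center',ce,'yaw',y)
R=np.array([[np.cos(y),-np.sin(y)],[np.sin(y),np.cos(y)]])
for n,p,h in[('knob',(130,300),.174),('pivot',(498,430),.132),('platecen',(437,300),.123),('sqr',(437,282),.123),('pegtop',(443,325),.14),('h1',(395,393),.13),('h3',(273,357),.13),('hinge',(105,425),.115)]:
    w=cast('top',c(*p),h)[:2];print(n,w.round(4),'bin',(R.T@(w-ce)).round(4))
print('keeper world',ce+R@[-.045,-.045],'mug',cast('top',(172,225),.05))
```

```text
[array([0.56793493, 0.13106104]), array([ 0.59752056, -0.12552562]), array([ 0.44147925, -0.142677  ]), array([0.41185219, 0.11220435])] [np.float64(0.15721766988934763), np.float64(0.2582867072924832), np.float64(0.156981083653724), np.float64(0.2565974751873286)]
center [ 0.50469673 -0.00623431] yaw 0.11514774096030517
knob [0.4562 0.0934] bin [-0.0367  0.1045]
pivot [ 0.4086 -0.0843] bin [-0.1045 -0.0665]
platecen [ 0.4709 -0.0549] bin [-0.0391 -0.0445]
sqr [ 0.4798 -0.0547] bin [-0.0303 -0.0453]
pegtop [ 0.4565 -0.0561] bin [-0.0536 -0.044 ]
h1 [ 0.4239 -0.035 ] bin [-0.0835 -0.0193]
h3 [0.4383 0.0241] bin [-0.0625  0.0378]
hinge [0.4031 0.1036] bin [-0.0883  0.1208]
keeper world [ 0.46516494 -0.05610652] mug [0.51389455 0.38096901 0.05      ]
```

step_arm(
  commands=[
    {"travel": [0.036,-0.028,-0.004],"turn": [0,0,-6]},
    {"travel": [0.072,-0.056,-0.008],"turn": [0,0,-12]},
    {"travel": [0.108,-0.084,-0.012],"turn": [0,0,-18]},
    {"travel": [0.144,-0.112,-0.016],"turn": [0,0,-24]},
    {"travel": [0.18,-0.14,-0.02],"turn": [0,0,-30]},
  ],
  gripper=1,
)

```text
time: 0.6
position: [0.307, -0.4439, 0.2563]
tool_rot: [-2.899, -1.21, 0.0]
ft_force: [1.3, -0.3, 0.6]
grip_width: 0.997
grip_force: 0.0
```

```bash
cat > go.py <<'E'
import sys
from h import *
# usage: go.py x y z yaw -> travel/turn needed in tool axes
x,y,z,w=map(float,sys.argv[1:5]);s=ctrl.get_state();r=Ro.from_rotvec(s['tool_rot'])
t=np.array([x,y,z])-s['position'];g=Ro.from_euler('z',w)*Ro.from_euler('x',np.pi)
print('t',round(s['time'],2),'pos',s['position'].round(4),'F',s['ft_force'].round(1),'grip',round(s['grip_width'],3),round(s['grip_force'],1))
print('travel',r.inv().apply(t).round(4),'turn',np.degrees((r.inv()*g).as_rotvec()).round(1),'axes',r.as_matrix().round(3).tolist())
E
python3 go.py .45 -.25 .26 1.309
```

```text
t 0.6 pos [ 0.307  -0.4439  0.2563] F [ 1.3 -0.3  0.6] grip 0.997 0.0
travel [ 0.2384 -0.0348 -0.0037] turn [ -0.   -0.  -29.7] axes [[0.703, 0.711, -0.0], [0.711, -0.703, 0.0], [-0.0, -0.001, -1.0]]
```

step_arm(
  commands=[
    {"travel": [0.048,-0.008,0],"turn": [0,0,-6]},
    {"travel": [0.096,-0.016,0],"turn": [0,0,-12]},
    {"travel": [0.144,-0.024,0],"turn": [0,0,-18]},
    {"travel": [0.19,-0.032,0],"turn": [0,0,-24]},
    {"travel": [0.235,-0.04,0],"turn": [0,0,-30]},
  ],
)

```text
time: 1.1
position: [0.4446, -0.2492, 0.2564]
tool_rot: [2.487, 1.919, -0.001]
ft_force: [0.5, 0.3, -0.0]
grip_width: 0.998
grip_force: 0.0
```

```bash
python3 go.py .456 .04 .26 1.309
```

```text
t 1.1 pos [ 0.4446 -0.2492  0.2564] F [ 0.5  0.3 -0. ] grip 0.998 0.0
travel [ 0.2826 -0.0623 -0.0037] turn [-0.   0.   0.3] axes [[0.253, 0.967, -0.0], [0.967, -0.253, -0.0], [-0.0, -0.0, -1.0]]
```

step_arm(
  commands=[
    {"travel": [0.048,-0.012,0]},
    {"travel": [0.096,-0.024,0]},
    {"travel": [0.144,-0.036,0]},
    {"travel": [0.19,-0.048,0]},
    {"travel": [0.23,-0.055,0]},
  ],
)

```text
$.commands[0]: bad value
```

Run:
```python
from h import *
import pickle
s=ctrl.get_state();im=ctrl.get_image('wrist')[:,:,::-1];cv2.imwrite('pics/w1.png',im);pickle.dump(s,open('w1.pkl','wb'))
print(s['position'],s['qd'].round(3) if hasattr(s['qd'],'round') else s['qd'])
```

```text
[ 0.4446223  -0.24919487  0.2563605 ] [-0.466  0.086 -0.451 -0.071  0.051 -0.002  0.115]
```

View pics/w1.png

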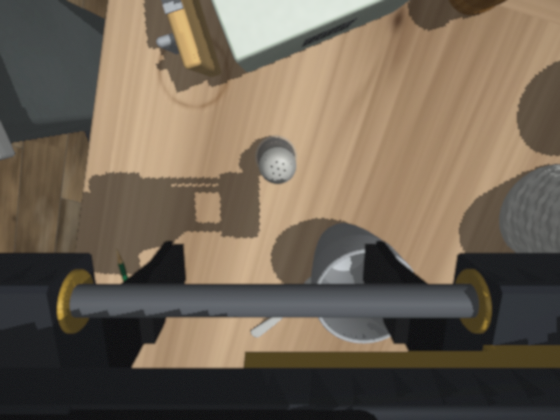

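The move was refused because "turn" was missing. The picture shows the salt shaker at (277,160) and the bin corner at (235,60), so the camera looks ahead along tool +x. I'll move on so that the keeper comes into view.

step_arm(
  commands=[
    {"travel": [0.04,-0.007,0],"turn": [0,0,0]},
    {"travel": [0.08,-0.014,0],"turn": [0,0,0]},
    {"travel": [0.12,-0.02,0],"turn": [0,0,0]},
    {"travel": [0.14,-0.025,0],"turn": [0,0,0]},
    {"travel": [0.14,-0.025,0],"turn": [0,0,0]},
  ],
)

```text
time: 1.65
position: [0.4561, -0.1058, 0.2565]
tool_rot: [-2.486, -1.921, 0.0]
ft_force: [0.4, 0.8, 1.2]
grip_width: 0.998
grip_force: 0.0
```

Run:
```python
from h import *
import pickle
s=ctrl.get_state();im=ctrl.get_image('wrist')[:,:,::-1];pickle.dump(s,open('w2.pkl','wb'))
print(s['position'],s['tool_rot'])
im=im[0:250];cv2.imwrite('pics/w2.png',cv2.resize(im,None,fx=1.4,fy=1.4,interpolation=cv2.INTER_CUBIC))
```

```text
[ 0.45606037 -0.1057654   0.25654506] [-2.48576503e+00 -1.92090616e+00  8.39783088e-05]
```

View pics/w2.png

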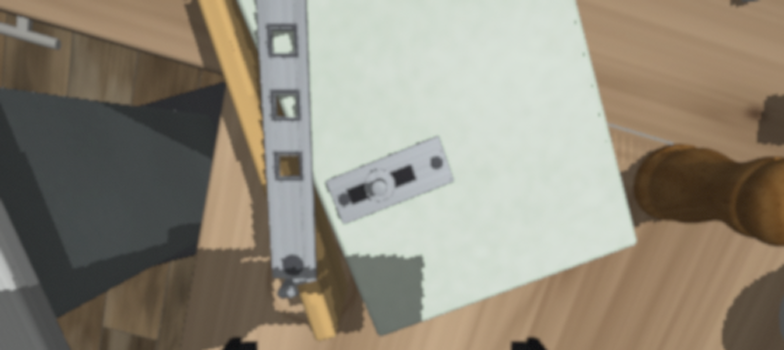

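Clear view: the peg top is at crop (377,184), left of the plate centre; plate corners are (328,185), (437,137), (453,180), (344,223); holes 1–3 are at (289,165), (286,106), (283,42); pivot bolt at (292,265).

Run:
```python
from h import *
import pickle
s=pickle.load(open('w2.pkl','rb'));f=lambda p,z:cast('wrist',(p[0]/1.4,p[1]/1.4),z,s)[:2]
C=[f(p,.123) for p in[(328,185),(437,137),(453,180),(344,223)]];k=np.mean(C,0)
d=(C[1]-C[0]+C[2]-C[3]);yaw=np.arctan2(d[1],d[0]);print('plate',k,'sides',np.linalg.norm(C[1]-C[0]),np.linalg.norm(C[2]-C[1]),'yaw',yaw)
yaw=.115;R=np.array([[np.cos(yaw),-np.sin(yaw)],[np.sin(yaw),np.cos(yaw)]])
peg=f((377,184),.14);print('peg',peg,'rel plate in bin',R.T@(peg-k),'washer',R.T@(f((381,187),.125)-k))
pv=f((292,265),.134);h=[f(p,.132) for p in[(289,165),(286,106),(283,42)]]
print('pivot',pv,'hole dist',[np.linalg.norm(q-pv) for q in h],'bar yaw',np.arctan2(*(h[2]-h[0])[::-1]))
```

```text
plate [ 0.47299965 -0.05544984] sides 0.06371053860322383 0.02426425190100465 yaw 0.13388753901863856
peg [ 0.46647488 -0.05349784] rel plate in bin [-0.00625769  0.0026878 ] washer [-0.00546333 -0.00069915]
pivot [ 0.41018293 -0.08432788] hole dist [np.float64(0.05312837707171777), np.float64(0.08215958248473047), np.float64(0.11171481512650619)] bar yaw 1.3135382165571508
```

```bash
cat > plan.py <<'E'
from h import *
from scipy.optimize import brentq
HG=np.array([.4033,.1049]);Y0=.115;PEG=np.array([.4665,-.0535])
def piv(d): return HG+.19*np.array([-np.sin(d+0)*np.cos(Y0)+np.cos(d)*np.sin(Y0),-np.sin(d)*np.sin(Y0)-np.cos(d)*np.cos(Y0)])
def tcp(d,yaw,th):
    r=.185*np.cos(th)-.033*np.sin(th);p=piv(d)+r*np.array([np.cos(yaw),np.sin(yaw)])
    return np.r_[p,.129+.185*np.sin(th)+.033*np.cos(th)-.005]
def final(peg=PEG,L=.113):
    d=brentq(lambda d:np.linalg.norm(piv(d)-peg)-L,.15,1);v=peg-piv(d);return d,np.arctan2(v[1],v[0])
if __name__=='__main__':
    d,y=final();print('final',d,y,tcp(d,y,0),'piv0',piv(.1))
    for a in[(.1,1.31,0),(.1,1.31,.25),(.1,1.1,.25),(.2,1.0,.25),(.3,.85,.25),(d,.7,.25),(d,y,.25)]:print(a,tcp(*a).round(4),np.linalg.norm(tcp(*a)[:2]).round(3))
E
python3 plan.py; python3 go.py .4572 .0943 .157 1.313
```

```text
final 0.36403825651677174 0.22979117176575978 [ 0.53660741 -0.03710026  0.157     ] piv0 [ 0.40614989 -0.08507863]
(0.1, 1.31, 0) [0.4539 0.0937 0.157 ] 0.463
(0.1, 1.31, 0.25) [0.4503 0.0802 0.2017] 0.457
(0.1, 1.1, 0.25) [0.4838 0.0674 0.2017] 0.488
(0.2, 1.0, 0.25) [0.4796 0.0595 0.2017] 0.483
(0.3, 0.85, 0.25) [0.4813 0.0467 0.2017] 0.484
(0.36403825651677174, 0.7, 0.25) [0.4873 0.031  0.2017] 0.488
(0.36403825651677174, np.float64(0.22979117176575978), 0.25) [ 0.5231 -0.0403  0.2017] 0.525
t 1.7 pos [ 0.4558 -0.1084  0.2565] F [-0.2 -0.9 -0.4] grip 0.998 0.0
travel [ 0.1964 -0.0504  0.0993] turn [-0.   0.1 -0. ] axes [[0.255, 0.967, -0.0], [0.967, -0.255, -0.001], [-0.001, -0.0, -1.0]]
```

step_arm(
  commands=[
    {"travel": [0.045,-0.011,0],"turn": [0,0,0]},
    {"travel": [0.09,-0.022,0],"turn": [0,0,0]},
    {"travel": [0.135,-0.034,0.01],"turn": [0,0,0]},
    {"travel": [0.175,-0.045,0.03],"turn": [0,0,0]},
    {"travel": [0.196,-0.05,0.05],"turn": [0,0,0]},
  ],
)

```text
time: 2.2
position: [0.4584, 0.0951, 0.2064]
tool_rot: [2.489, 1.915, 0.002]
ft_force: [0.4, -0.8, -0.2]
grip_width: 1.0
grip_force: 0.0
```

```bash
python3 - <<'E'
from h import *
import pickle
s=ctrl.get_state();im=ctrl.get_image('wrist');pickle.dump(s,open('w3.pkl','wb'));cv2.imwrite('pics/w3.png',im[:,:,::-1])
E
python3 go.py .4572 .0943 .157 1.313
```

```text
t 2.25 pos [0.4562 0.0973 0.2032] F [-2.8  1.9 -1.7] grip 0.998 0.0
travel [-0.0027  0.0019  0.0462] turn [-0.2 -0.1  0.1] axes [[0.253, 0.967, -0.003], [0.967, -0.253, 0.002], [0.001, -0.004, -1.0]]
```

View pics/w3.png

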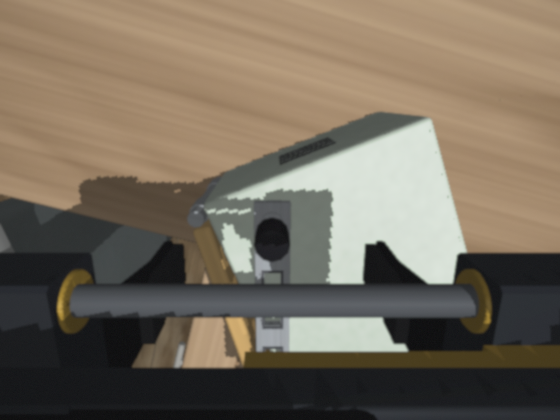

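The knob is at (272,238), midway between the fingers (x≈274), with the bar running straight down the image.

Run:
```python
from h import *
import pickle
s=pickle.load(open('w3.pkl','rb'));print(cast('wrist',(272,234),.174,s),cast('wrist',(272,240),.165,s))
```

```text
[0.45942777 0.1020927  0.174     ] [0.45759178 0.09534634 0.165     ]
```

step_arm(
  commands=[
    {"travel": [0,0,0.02],"turn": [0,0,0]},
    {"travel": [0,0,0.035],"turn": [0,0,0]},
    {"travel": [0,0,0.035],"turn": [0,0,0]},
  ],
)

```text
time: 2.55
position: [0.457, 0.0907, 0.1695]
tool_rot: [-2.492, -1.909, 0.006]
ft_force: [0.6, 0.4, -0.7]
grip_width: 0.998
grip_force: 0.0
```

step_arm(
  commands=[
    {"travel": [0.003,0,0.012],"turn": [0,0,0]},
    {"travel": [0.003,0,0.012],"turn": [0,0,0]},
  ],
)

```text
time: 2.75
position: [0.4587, 0.0953, 0.1587]
tool_rot: [-2.491, -1.912, 0.001]
ft_force: [-0.7, -1.2, 0.3]
grip_width: 0.996
grip_force: 0.0
```

step_arm(
  commands=[
    {"travel": [0,0,0],"turn": [0,0,0]},
    {"travel": [0,0,0],"turn": [0,0,0]},
    {"travel": [0,0,0],"turn": [0,0,0]},
    {"travel": [0,0,0],"turn": [0,0,0]},
    {"travel": [0,0,0],"turn": [0,0,0]},
  ],
  gripper=0.1,
  force=20,
)

```text
time: 3.25
position: [0.459, 0.0957, 0.1597]
tool_rot: [2.491, 1.913, 0.0]
ft_force: [0.4, -1.3, -0.1]
grip_width: 0.63
grip_force: 0.0
```

step_arm(
  commands=[
    {"travel": [0,0,0],"turn": [0,0,0]},
    {"travel": [0,0,0],"turn": [0,0,0]},
    {"travel": [0,0,0],"turn": [0,0,0]},
  ],
)

```text
time: 3.55
position: [0.4589, 0.0957, 0.1595]
tool_rot: [2.491, 1.914, -0.0]
ft_force: [0.0, 0.0, -0.2]
grip_width: 0.356
grip_force: 0.0
```

```bash
python3 go.py .4503 .0802 .2017 1.31;python3 go.py .4838 .0674 .2017 1.1
```

```text
t 3.55 pos [0.4589 0.0957 0.1595] F [ 0.   0.  -0.2] grip 0.356 0.0
travel [-0.0172 -0.0043 -0.0422] turn [0. 0. 0.] axes [[0.258, 0.966, 0.0], [0.966, -0.258, -0.0], [-0.0, 0.0, -1.0]]
t 3.55 pos [0.4589 0.0957 0.1595] F [ 0.   0.  -0.2] grip 0.356 0.0
travel [-0.0209  0.0314 -0.0422] turn [ 0.  0. 12.] axes [[0.258, 0.966, 0.0], [0.966, -0.258, -0.0], [-0.0, 0.0, -1.0]]
```

step_arm(
  commands=[
    {"travel": [0,0,0],"turn": [0,0,0]},
    {"travel": [0,0,0],"turn": [0,0,0]},
    {"travel": [0,0,0],"turn": [0,0,0]},
    {"travel": [0,0,0],"turn": [0,0,0]},
  ],
)

```text
time: 3.95
position: [0.4589, 0.0957, 0.1595]
tool_rot: [2.491, 1.914, -0.0]
ft_force: [0.7, -0.0, -0.2]
grip_width: 0.224
grip_force: 20.0
```

Gripped (0.224 opening is about 20 mm). Now lift along the tip arc.

step_arm(
  commands=[
    {"travel": [-0.002,0,-0.009],"turn": [0,0,0]},
    {"travel": [-0.004,0,-0.018],"turn": [0,0,0]},
    {"travel": [-0.007,0,-0.027],"turn": [0,0,0]},
    {"travel": [-0.01,0,-0.036],"turn": [0,0,0]},
    {"travel": [-0.014,0,-0.045],"turn": [0,0,0]},
  ],
)

```text
time: 4.45
position: [0.4554, 0.0821, 0.2056]
tool_rot: [2.491, 1.914, 0.001]
ft_force: [0.6, 0.8, -1.4]
grip_width: 0.221
grip_force: 20.0
```

```bash
python3 - <<'E'
from plan import *
d,y=final();print(tcp(.08,1.31,.25))
for a in[(.08,1.31,.25),(.1,1.1,.25),(.2,1.0,.25),(.3,.85,.25),(.37,.7,.25),(d+.01,y+.12,.25),(d,y,.25)]:
  p=piv(a[0]);v=PEG-p;print(a,tcp(*a).round(4),'peg along',(v@[np.cos(a[1]),np.sin(a[1])]).round(3),'side',(v@[np.sin(a[1]),-np.cos(a[1])]).round(3))
E
python3 go.py .4796 .0595 .2047 1.0
```

```text
[0.45406278 0.0803156  0.20174384]
(0.08, 1.31, 0.25) [0.4541 0.0803 0.2017] peg along 0.045 side 0.047
(0.1, 1.1, 0.25) [0.4838 0.0674 0.2017] peg along 0.056 side 0.039
(0.2, 1.0, 0.25) [0.4796 0.0595 0.2017] peg along 0.069 side 0.05
(0.3, 0.85, 0.25) [0.4813 0.0467 0.2017] peg along 0.086 side 0.055
(0.37, 0.7, 0.25) [0.4862 0.0313 0.2017] peg along 0.101 side 0.052
(0.37403825651677175, np.float64(0.3497911717657598), 0.25) [ 0.5154 -0.0201  0.2017] peg along 0.114 side 0.015
(0.36403825651677174, np.float64(0.22979117176575978), 0.25) [ 0.5231 -0.0403  0.2017] peg along 0.113 side 0.0
t 4.45 pos [0.4554 0.0821 0.2056] F [ 0.6  0.8 -1.4] grip 0.221 20.0
travel [-0.0156  0.0292  0.0009] turn [ 0.  -0.  17.8] axes [[0.258, 0.966, 0.001], [0.966, -0.258, 0.0], [0.0, 0.001, -1.0]]
```

step_arm(
  commands=[
    {"travel": [-0.003,0.006,0],"turn": [0,0,3.5]},
    {"travel": [-0.006,0.012,0],"turn": [0,0,7]},
    {"travel": [-0.009,0.018,0],"turn": [0,0,10.5]},
    {"travel": [-0.012,0.024,0],"turn": [0,0,14]},
    {"travel": [-0.015,0.029,0],"turn": [0,0,17.8]},
  ],
)

```text
time: 4.95
position: [0.4808, 0.061, 0.2059]
tool_rot: [2.759, 1.502, 0.006]
ft_force: [2.0, 2.8, -0.2]
grip_width: 0.224
grip_force: 20.0
```

```bash
python3 go.py .4862 .0313 .2047 .70
```

```text
t 4.95 pos [0.4808 0.061  0.2059] F [ 2.   2.8 -0.2] grip 0.224 20.0
travel [-0.022   0.0206  0.0012] turn [ 0.1 -0.2 17. ] axes [[0.543, 0.84, 0.003], [0.84, -0.543, 0.001], [0.003, 0.002, -1.0]]
```

step_arm(
  commands=[
    {"travel": [-0.005,0.004,0],"turn": [0,0,3.4]},
    {"travel": [-0.01,0.008,0],"turn": [0,0,6.8]},
    {"travel": [-0.014,0.012,0],"turn": [0,0,10.2]},
    {"travel": [-0.018,0.016,0],"turn": [0,0,13.6]},
    {"travel": [-0.022,0.0205,0],"turn": [0,0,17]},
  ],
)

```text
time: 5.45
position: [0.4868, 0.0317, 0.2063]
tool_rot: [2.951, 1.078, 0.009]
ft_force: [3.6, 3.0, 0.1]
grip_width: 0.219
grip_force: 20.0
```

```bash
python3 go.py .5154 -.0201 .2047 .35
```

```text
t 5.45 pos [0.4868 0.0317 0.2063] F [3.6 3.  0.1] grip 0.219 20.0
travel [-0.0115  0.0581  0.0017] turn [ 0.1 -0.3 20.1] axes [[0.764, 0.645, 0.005], [0.645, -0.764, 0.002], [0.005, 0.002, -1.0]]
```

step_arm(
  commands=[
    {"travel": [0.0,0.012,0],"turn": [0,0,4]},
    {"travel": [-0.001,0.024,0],"turn": [0,0,8]},
    {"travel": [-0.003,0.036,0],"turn": [0,0,12]},
    {"travel": [-0.007,0.047,0],"turn": [0,0,16]},
    {"travel": [-0.0115,0.058,0],"turn": [0,0,20]},
  ],
)

```text
time: 5.95
position: [0.5153, -0.0211, 0.206]
tool_rot: [-3.093, -0.548, -0.007]
ft_force: [3.2, 1.4, 0.2]
grip_width: 0.223
grip_force: 20.0
```

```bash
python3 go.py .5231 -.0403 .2047 .23
```

```text
t 5.95 pos [ 0.5153 -0.0211  0.206 ] F [3.2 1.4 0.2] grip 0.223 20.0
travel [0.0007 0.0207 0.0013] turn [ 0.  -0.2  6.9] axes [[0.939, 0.343, 0.004], [0.343, -0.939, 0.001], [0.004, 0.001, -1.0]]
```

step_arm(
  commands=[
    {"travel": [0.001,0.007,0],"turn": [0,0,2.3]},
    {"travel": [0.001,0.014,0],"turn": [0,0,4.6]},
    {"travel": [0.001,0.0205,0],"turn": [0,0,6.9]},
    {"travel": [0.001,0.0205,0],"turn": [0,0,6.9]},
  ],
)

```text
time: 6.35
position: [0.5226, -0.0412, 0.2055]
tool_rot: [3.12, 0.362, 0.004]
ft_force: [2.4, 1.5, -0.3]
grip_width: 0.22
grip_force: 20.0
```

```bash
python3 - <<'E'
from h import *
a=ctrl.get_image('top')[:,:,::-1];b=ctrl.get_image('scene')[:,:,::-1]
cv2.imwrite('pics/t5.png',a);cv2.imwrite('pics/s5.png',b)
f=lambda im,x,y:cv2.resize(im[y:y+100,x:x+95],(570,600)[::1],interpolation=cv2.INTER_CUBIC)[:, :395]
A=cv2.resize(a[215:300,280:350],(395,480),interpolation=cv2.INTER_CUBIC);B=cv2.resize(b[170:255,290:360],(395,480),interpolation=cv2.INTER_CUBIC)
cv2.imwrite('pics/m5.png',np.hstack([A,B]))
E
python3 go.py .5231 -.0403 .2047 .23
```

```text
t 6.45 pos [ 0.5223 -0.0399  0.2054] F [2.1 1.3 0.3] grip 0.224 20.0
travel [0.0006 0.0006 0.0007] turn [ 0.  -0.1  0.2] axes [[0.973, 0.232, 0.002], [0.232, -0.973, 0.0], [0.002, 0.0, -1.0]]
```

View pics/m5.png

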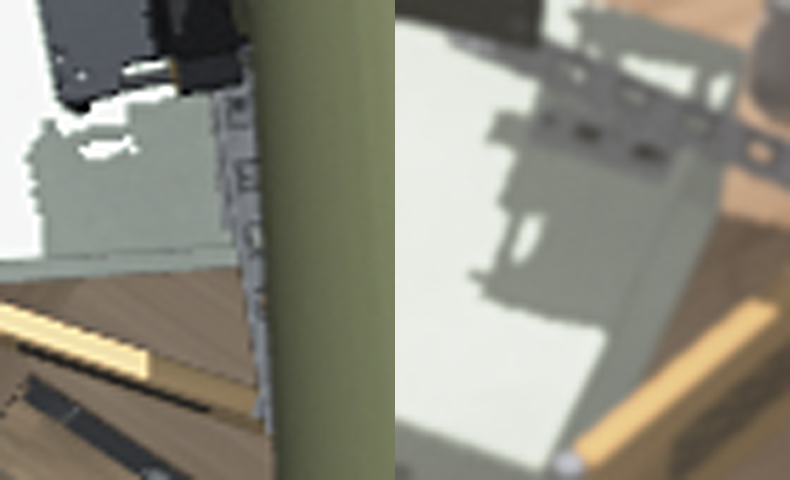

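Left (top view): holes 4 to 1 at (237,110), (245,175), (252,238), (258,300). Right (scene view): the same holes at (570,70), (635,95), (697,123), (760,150), with the keeper slot's dark ends at (587,130) and (648,150). I'll triangulate.

Run:
```python
from plan import *
def cen(n):
    m=ctrl.camera_model(n);K=np.array([[m['fx'],0,m['cx']],[0,m['fy'],m['cy']],[0,0,1]]);return K@np.c_[m['R'],m['t']]
P,Q=cen('top'),cen('scene')
T=[(237,110),(245,175),(252,238),(258,300)];S=[(570,70),(635,95),(697,123),(760,150)]
t=np.array(T,float)/[5.643,5.647]+[280,215]-.4;s=(np.array(S,float)-[395,0])/[5.643,5.647]+[290,170]-.4
X=cv2.triangulatePoints(P,Q,t.T,s.T);X=(X[:3]/X[3]).T;print(X.round(4));dx=X[0]-X[3];print(np.linalg.norm(np.diff(X,axis=0),axis=1),'yaw',np.arctan2(dx[1],dx[0]),'tilt',np.arcsin(dx[2]/np.linalg.norm(dx)))
def pr(M,x):
    v=M@np.r_[x,1];return v[:2]/v[2]
f=lambda v:((v+.4-[290,170])*5.645+[395,0]).round(0)
for z in(.123,.14):print('peg scene mosaic',z,f(pr(Q,np.r_[PEG,z])))
sl=[cast('scene',((x-395)/5.643+289.6,y/5.647+169.6),.123) for x,y in[(587,130),(648,150),(617,140)]];print('slot',sl)
d,y=final();th=.25;p=piv(d);u=np.array([np.cos(y),np.sin(y)]);
for L in(.143,.113,.083,.053):print('pred',p+u*(L*np.cos(th)-.003*np.sin(th)),.132+L*np.sin(th))
for z in(.14,.16):print('ray3',cast('top',t[1],z),cast('scene',s[1],z))
```

```text
[[ 0.4885 -0.0463  0.1695]
 [ 0.4589 -0.0511  0.1653]
 [ 0.4307 -0.0557  0.1588]
 [ 0.4024 -0.0598  0.1538]]
[0.0302384  0.02934372 0.02903294] yaw 0.15590950649624877 tilt 0.17824380846726243
peg scene mosaic 0.123 [616. 150.]
peg scene mosaic 0.14 [619. 125.]
slot [array([ 0.48317408, -0.05775724,  0.123     ]), array([ 0.45412037, -0.06101378,  0.123     ]), array([ 0.4687861 , -0.05927674,  0.123     ])]
pred [ 0.49066005 -0.04784841] 0.16737876617339678
pred [ 0.46235674 -0.0544692 ] 0.1599566473957611
pred [ 0.43405343 -0.06109   ] 0.15253452861812541
pred [ 0.40575013 -0.0677108 ] 0.14511240984048973
ray3 [ 0.46185609 -0.05418085  0.14      ] [ 0.46840206 -0.07316773  0.14      ]
ray3 [ 0.45896144 -0.05188206  0.16      ] [ 0.46140471 -0.05565594  0.16      ]
```

Run:
```python
from h import *
import pickle
s=ctrl.get_state();im=ctrl.get_image('wrist');pickle.dump(s,open('w6.pkl','wb'));cv2.imwrite('pics/w6full.png',im[:,:,::-1])
cv2.imwrite('pics/w6.png',cv2.resize(im[220:370,174:374,::-1],None,fx=4,fy=4,interpolation=cv2.INTER_CUBIC))
```

```text
(no output)
```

View pics/w6.png

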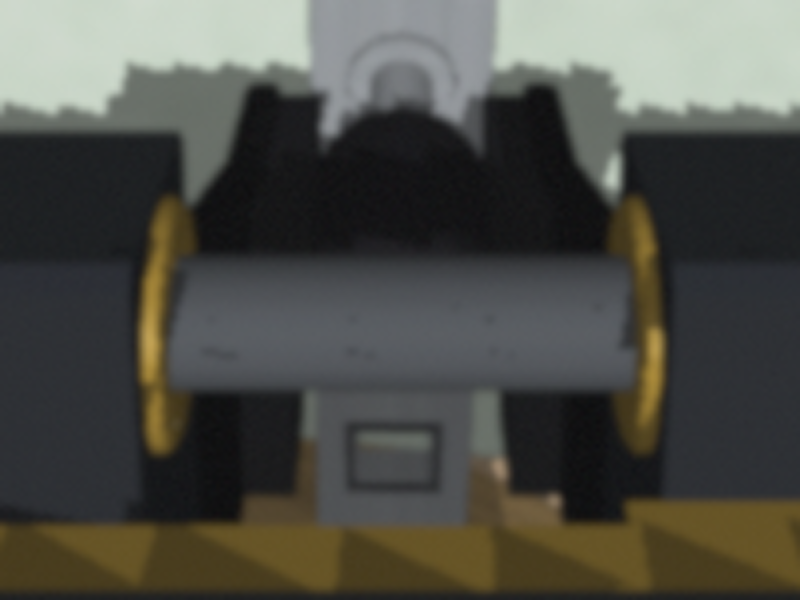

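The wrist view shows one hole at crop (395,457), framed by (348–440, 425–490), just past the gripper rod. The peg isn't visible in it.

Run:
```python
from plan import *
import pickle
s=pickle.load(open('w6.pkl','rb'));print(s['position'],s['tool_rot'])
m=ctrl.camera_model('wrist');T=np.array(m['T_tool_cam']);R=Ro.from_rotvec(s['tool_rot']).as_matrix()
def pr(X):
    c=T[:3,:3].T@(R.T@(X-s['position'])-T[:3,3]);return ((c[:2]/c[2]*m['fx']+[m['cx'],m['cy']]-[174,220])*4).round(0)
u=R[:,0]*[1,1,0];u/=np.linalg.norm(u)
for th in(.22,.25,.28):
  K=s['position']+[0,0,.003]  # knob centre
  for L in(.143,.113,.083):
    b=-(.185-L);h=K+u*(b*np.cos(th)+(.033-.003)*np.sin(th))+np.array([0,0,b*np.sin(th)-.03*np.cos(th)]);print(th,L,pr(h),h.round(4))
for z in(.123,.14):print('peg',pr(np.r_[.467,-.0555,z]))
for z in(.155,.16,.165):print(cast('wrist',(395/4+174,457/4+220),z,s))
for p in [(395,440)]:print('plate edge?',cast('wrist',(p[0]/4+174,p[1]/4+220),.12,s))
```

```text
[ 0.52233516 -0.03987465  0.20536789] [3.12003588 0.36630578 0.00345149]
0.22 0.143 [396. 327.] [ 0.4888 -0.0479  0.1699]
0.22 0.113 [396. 475.] [ 0.4604 -0.0546  0.1634]
0.22 0.083 [396. 605.] [ 0.4319 -0.0614  0.1568]
0.25 0.143 [396. 316.] [ 0.49   -0.0476  0.1689]
0.25 0.113 [396. 459.] [ 0.4617 -0.0543  0.1615]
0.25 0.083 [396. 584.] [ 0.4334 -0.061   0.1541]
0.28 0.143 [396. 305.] [ 0.4911 -0.0473  0.1679]
0.28 0.113 [396. 444.] [ 0.4631 -0.054   0.1596]
0.28 0.083 [396. 564.] [ 0.435  -0.0607  0.1513]
peg [410. 301.]
peg [410. 353.]
[ 0.45750856 -0.05513478  0.155     ]
[ 0.46101227 -0.05431626  0.16      ]
[ 0.46451598 -0.05349774  0.165     ]
plate edge? [ 0.43653527 -0.06002431  0.12      ]
```

Run:
```python
from plan import *
import subprocess
d,y=final(np.array([.467,-.055]));print(d,y)
for th in(.16,0):
    t=tcp(d,y,th)+[0,0,.0025];print(t);print(subprocess.run(['python3','go.py',*map(str,t),str(y)],capture_output=True,text=True).stdout)
```

```text
0.36311887947914634 0.21656913669075117
[ 0.52987567 -0.04116611  0.18855237]
t 6.5 pos [ 0.5222 -0.0396  0.2052] F [ 3.   0.8 -0.5] grip 0.221 20.0
travel [0.0071 0.0033 0.0167] turn [ 0.  -0.1  1. ] axes [[0.973, 0.232, 0.002], [0.232, -0.973, 0.0], [0.002, 0.0, -1.0]]

[ 0.53731811 -0.03952863  0.1595    ]
t 6.5 pos [ 0.5222 -0.0396  0.2052] F [ 3.   0.8 -0.5] grip 0.221 20.0
travel [0.0147 0.0034 0.0458] turn [ 0.  -0.1  1. ] axes [[0.973, 0.232, 0.002], [0.232, -0.973, 0.0], [0.002, 0.0, -1.0]]
```

step_arm(
  commands=[
    {"travel": [0.003,0.002,0.005],"turn": [0,0,0.5]},
    {"travel": [0.005,0.003,0.01],"turn": [0,0,1]},
    {"travel": [0.007,0.003,0.016],"turn": [0,0,1]},
    {"travel": [0.007,0.003,0.016],"turn": [0,0,1]},
  ],
)

```text
time: 6.9
position: [0.5286, -0.0412, 0.1873]
tool_rot: [-3.123, -0.339, 0.003]
ft_force: [1.5, 0.1, 0.5]
grip_width: 0.22
grip_force: 20.0
```

Run:
```python
from h import *
import pickle
b=ctrl.get_image('scene');s=ctrl.get_state();im=ctrl.get_image('wrist');pickle.dump(s,open('w7.pkl','wb'));print(s['position'],s['tool_rot'],s['ft_force'])
A=cv2.resize(im[300:360,244:304,::-1],(390,390),interpolation=cv2.INTER_CUBIC)
B=cv2.resize(b[170:220,305:355,::-1],(390,390),interpolation=cv2.INTER_CUBIC)
B=cv2.convertScaleAbs(B,alpha=1.5)
cv2.imwrite('pics/m7.png',np.hstack([A,B]))
```

```text
[ 0.52853092 -0.04123156  0.1876913 ] [-3.12282600e+00 -3.38800755e-01  2.85103203e-03] [ 1.34155092 -0.59069786 -0.7024592 ]
```

View pics/m7.png

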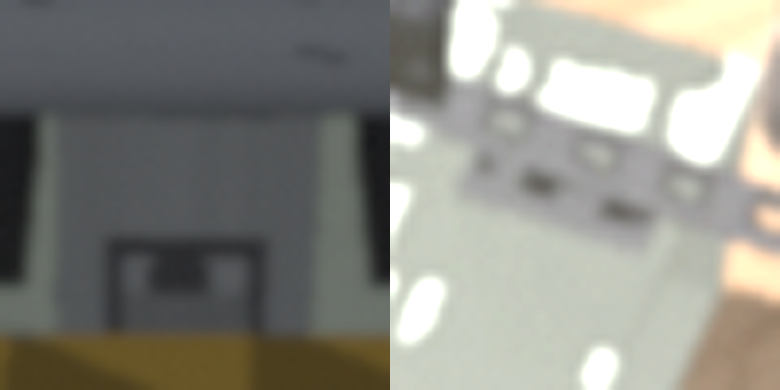

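The left half (wrist) shows hole 3 spanning x 107–265 from y 240, and through it the dark slot end at (150–210, 255–290). In the right half (scene) the slot ends are at (540,183) and (625,210), with hole 3 at (600,155).

Run:
```python
from plan import *
import pickle
s=pickle.load(open('w7.pkl','rb'));R=Ro.from_rotvec(s['tool_rot']).as_matrix()
yaw=np.arctan2(R[1,0],R[0,0]);print('yaw',yaw)
f=lambda x,y,z:cast('wrist',(x/6.5+244-.4,y/6.5+300-.4),z,s)
B=np.array([[np.cos(.12),-np.sin(.12)],[np.sin(.12),np.cos(.12)]])
for p in[(180,272),(180,255),(180,290)]:
    for z in(.1205,.123):
        w=f(*p,z);print('slot',p,w.round(4),'rel plate',(B.T@(w[:2]-[.473,-.0555])).round(4))
for z in (.148,.152):print('hole top-mid',f(186,240,z).round(4))
K=s['position']+[0,0,.0025];u=np.array([np.cos(yaw),np.sin(yaw),0])
th=np.arcsin((K[2]-.129)/np.hypot(.185,.033))-np.arctan2(.033,.185);print('th',th)
for off,n in((-.003,'under'),(.003,'top')):
  b=-.072;h=K+u*(b*np.cos(th)+(.033-off)*np.sin(th))+np.array([0,0,b*np.sin(th)-(.033-off)*np.cos(th)]);print(n,h.round(4))
m=ctrl.camera_model('wrist');T=np.array(m['T_tool_cam']);print('cam',(R@T[:3,3]+s['position']).round(3))
def pr(X):
    c=T[:3,:3].T@(R.T@(X-s['position'])-T[:3,3]);return ((c[:2]/c[2]*m['fx']+[m['cx'],m['cy']]-[244,300])*6.5).round(0)
print('peg top',pr([.467,-.0555,.14]),'base',pr([.467,-.0555,.123]))
g=lambda x,y,z:cast('scene',((x-390)/7.8+305-.4,y/7.8+170-.4),z)
print('scene slot',g(540,183,.123),g(625,210,.123),'hole3',g(600,155,.148))
```

```text
yaw 0.21613862251949106
slot (180, 272) [ 0.4453 -0.0582  0.1205] rel plate [-0.0278  0.0007]
slot (180, 272) [ 0.4471 -0.0578  0.123 ] rel plate [-0.026   0.0008]
slot (180, 255) [ 0.4473 -0.0577  0.1205] rel plate [-0.0257  0.0009]
slot (180, 255) [ 0.4492 -0.0574  0.123 ] rel plate [-0.0239  0.001 ]
slot (180, 290) [ 0.4431 -0.0587  0.1205] rel plate [-0.0301  0.0005]
slot (180, 290) [ 0.4449 -0.0583  0.123 ] rel plate [-0.0282  0.0006]
hole top-mid [ 0.469  -0.0538  0.148 ]
hole top-mid [ 0.4719 -0.0532  0.152 ]
th 0.15514973740515475
under [ 0.4645 -0.0553  0.1435]
top [ 0.4636 -0.0555  0.1494]
cam [ 0.603 -0.025  0.335]
peg top [197. 206.] base [197. 104.]
scene slot [ 0.48202242 -0.05668575  0.123     ] [ 0.45293481 -0.06030277  0.123     ] hole3 [ 0.46221474 -0.05616745  0.148     ]
```

Run:
```python
from plan import *
import subprocess
d,y=final(np.array([.4675,-.0555]));print(d,y)
for th in(.11,0):
    t=tcp(d,y,th)+[0,0,.0025];print(t);print(subprocess.run(['python3','go.py',*map(str,t),str(y)],capture_output=True,text=True).stdout)
```

```text
0.36087345376103264 0.21298508819893358
[ 0.53323942 -0.04128285  0.17960954]
t 7.0 pos [ 0.5285 -0.0413  0.188 ] F [1.6 0.8 0.5] grip 0.222 20.0
travel [0.0047 0.0011 0.0083] turn [-0.   0.1  0.2] axes [[0.977, 0.214, -0.002], [0.214, -0.977, 0.0], [-0.002, -0.0, -1.0]]

[ 0.53787311 -0.04028075  0.1595    ]
t 7.0 pos [ 0.5285 -0.0413  0.188 ] F [1.6 0.8 0.5] grip 0.222 20.0
travel [0.0094 0.0011 0.0284] turn [-0.   0.1  0.2] axes [[0.977, 0.214, -0.002], [0.214, -0.977, 0.0], [-0.002, -0.0, -1.0]]
```

step_arm(
  commands=[
    {"travel": [0.002,0.001,0.002],"turn": [0,0,0]},
    {"travel": [0.003,0.001,0.004],"turn": [0,0,0]},
    {"travel": [0.0045,0.001,0.006],"turn": [0,0,0]},
    {"travel": [0.0047,0.001,0.008],"turn": [0,0,0]},
    {"travel": [0.0047,0.001,0.008],"turn": [0,0,0]},
  ],
  force=10,
)

```text
time: 7.5
position: [0.534, -0.0411, 0.1803]
tool_rot: [-3.123, -0.338, -0.0]
ft_force: [3.2, 0.7, -0.2]
grip_width: 0.225
grip_force: 10.0
```

step_arm(
  commands=[
    {"travel": [0.0,0,0.001],"turn": [0,0,0]},
    {"travel": [0.0005,0,0.002],"turn": [0,0,0]},
    {"travel": [0.0005,0,0.003],"turn": [0,0,0]},
    {"travel": [0.0005,0,0.003],"turn": [0,0,0]},
  ],
)

```text
time: 7.9
position: [0.5344, -0.0411, 0.1775]
tool_rot: [3.123, 0.338, 0.0]
ft_force: [1.5, 0.6, -0.6]
grip_width: 0.224
grip_force: 10.0
```

step_arm(
  commands=[
    {"travel": [0.0,0,0.001],"turn": [0,0,0]},
    {"travel": [0.0005,0,0.002],"turn": [0,0,0]},
    {"travel": [0.001,0,0.004],"turn": [0,0,0]},
    {"travel": [0.001,0,0.004],"turn": [0,0,0]},
  ],
)

```text
time: 8.3
position: [0.5352, -0.0409, 0.1731]
tool_rot: [-3.123, -0.338, 0.001]
ft_force: [2.2, 1.0, -0.3]
grip_width: 0.223
grip_force: 10.0
```

step_arm(
  commands=[
    {"travel": [0.0005,0,0.0015],"turn": [0,0,0]},
    {"travel": [0.001,0,0.003],"turn": [0,0,0]},
    {"travel": [0.0015,0,0.0045],"turn": [0,0,0]},
    {"travel": [0.002,0,0.006],"turn": [0,0,0]},
    {"travel": [0.002,0,0.006],"turn": [0,0,0]},
  ],
)

```text
time: 8.8
position: [0.5372, -0.0405, 0.1672]
tool_rot: [-3.123, -0.338, 0.001]
ft_force: [0.2, 0.2, 0.5]
grip_width: 0.226
grip_force: 10.0
```

step_arm(
  commands=[
    {"travel": [0.0,0,0.0015],"turn": [0,0,0]},
    {"travel": [0.0,0,0.003],"turn": [0,0,0]},
    {"travel": [0.0005,0,0.0045],"turn": [0,0,0]},
    {"travel": [0.0005,0,0.006],"turn": [0,0,0]},
    {"travel": [0.0005,0,0.006],"turn": [0,0,0]},
  ],
)

```text
time: 9.3
position: [0.5379, -0.0403, 0.1614]
tool_rot: [-3.123, -0.338, -0.0]
ft_force: [2.4, -0.2, 0.4]
grip_width: 0.226
grip_force: 10.0
```

step_arm(
  commands=[
    {"travel": [-0.0005,0,0.0007],"turn": [0,0,0]},
    {"travel": [-0.001,0,0.0014],"turn": [0,0,0]},
    {"travel": [-0.001,0,0.0014],"turn": [0,0,0]},
  ],
)

```text
time: 9.6
position: [0.5368, -0.0406, 0.1602]
tool_rot: [3.123, 0.338, 0.0]
ft_force: [2.9, 0.2, 0.3]
grip_width: 0.224
grip_force: 10.0
```

step_arm(
  commands=[
    {"travel": [-0.0005,0,0],"turn": [0,0,0]},
    {"travel": [-0.001,0,0],"turn": [0,0,0]},
    {"travel": [-0.0015,0,0],"turn": [0,0,0]},
    {"travel": [-0.0015,0,0],"turn": [0,0,0]},
  ],
)

```text
time: 10.0
position: [0.5357, -0.0408, 0.1603]
tool_rot: [3.123, 0.338, 0.001]
ft_force: [3.2, 0.5, 0.5]
grip_width: 0.227
grip_force: 10.0
```

Run:
```python
from bench import ctrl
import numpy as np,time
F=[]
for i in range(4):
    F.append(ctrl.get_state()['ft_force']);ctrl.get_image('top')
print(np.round(F,1))
```

```text
[[3.2 0.5 0.5]
 [3.9 1.  0.3]
 [4.4 1.  0.3]
 [4.  1.5 0.8]]
```

The spring pushes the bar toward +x, so the peg takes the load once the hole moves +x. I'll ease that way.

step_arm(
  commands=[
    {"travel": [0.0008,0,0],"turn": [0,0,0]},
    {"travel": [0.0016,0,0],"turn": [0,0,0]},
    {"travel": [0.0025,0,0],"turn": [0,0,0]},
    {"travel": [0.0025,0,0],"turn": [0,0,0]},
  ],
)

```text
time: 10.6
position: [0.5374, -0.0405, 0.1599]
tool_rot: [3.123, 0.338, -0.002]
ft_force: [1.3, 0.8, -0.2]
grip_width: 0.223
grip_force: 10.0
```

step_arm(
  commands=[
    {"travel": [0.0005,0,0],"turn": [0,0,0]},
    {"travel": [0.001,0,0],"turn": [0,0,0]},
    {"travel": [0.001,0,0],"turn": [0,0,0]},
  ],
)

```text
time: 10.9
position: [0.5387, -0.0402, 0.16]
tool_rot: [3.123, 0.338, -0.0]
ft_force: [0.6, -0.6, -0.3]
grip_width: 0.226
grip_force: 10.0
```

step_arm(
  commands=[
    {"travel": [0.0005,0,0],"turn": [0,0,0]},
    {"travel": [0.001,0,0],"turn": [0,0,0]},
    {"travel": [0.001,0,0],"turn": [0,0,0]},
  ],
)

```text
time: 11.2
position: [0.539, -0.0401, 0.1599]
tool_rot: [3.123, 0.338, -0.003]
ft_force: [-1.7, -0.5, 0.1]
grip_width: 0.228
grip_force: 10.0
```

Contact with the peg is felt (force reversed). Releasing.

step_arm(
  commands=[
    {"travel": [0,0,0],"turn": [0,0,0]},
    {"travel": [0,0,0],"turn": [0,0,0]},
    {"travel": [0,0,0],"turn": [0,0,0]},
    {"travel": [0,0,0],"turn": [0,0,0]},
    {"travel": [0,0,0],"turn": [0,0,0]},
  ],
  gripper=0.7,
)

```text
time: 11.7
position: [0.5398, -0.0399, 0.1601]
tool_rot: [3.123, 0.338, 0.0]
ft_force: [-0.4, -0.5, 0.1]
grip_width: 0.591
grip_force: 0.0
```

step_arm(
  commands=[
    {"travel": [0,0,-0.005],"turn": [0,0,0]},
    {"travel": [0,0,-0.03],"turn": [0,0,0]},
    {"travel": [0,0,-0.06],"turn": [0,0,0]},
    {"travel": [0.02,0,-0.08],"turn": [0,0,0]},
    {"travel": [0.04,0,-0.08],"turn": [0,0,0]},
  ],
)

```text
time: 12.2
position: [0.5811, -0.0316, 0.2444]
tool_rot: [3.121, 0.336, 0.01]
ft_force: [0.5, 0.3, 0.5]
grip_width: 0.696
grip_force: 0.0
```

Run:
```python
from h import *
a=ctrl.get_image('top')[:,:,::-1];b=ctrl.get_image('scene')[:,:,::-1]
A=cv2.resize(a[215:300,280:350],(395,480),interpolation=cv2.INTER_CUBIC);B=cv2.resize(b[170:255,290:360],(395,480),interpolation=cv2.INTER_CUBIC)
cv2.imwrite('pics/m8.png',np.hstack([A,B]))
```

```text
(no output)
```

View pics/m8.png

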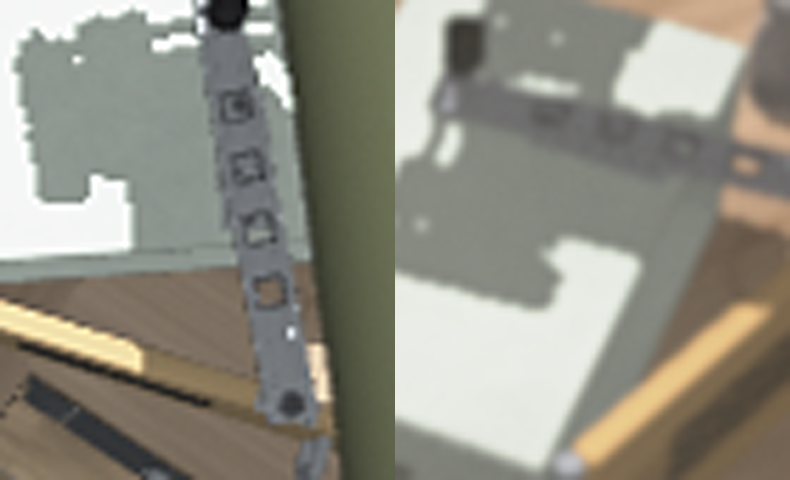

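The bar lies over the plate and the door stands open with the arm clear. In the left half, holes 1–4 are at (270,290), (258,230), (247,167), (236,105), the pivot at (291,402) and the knob at (226,10). Last check that the positions and rest agree.

Run:
```python
from plan import *
a=ctrl.get_image('top')[:,:,::-1];m=cv2.imread('pics/m8.png')[:,:395]
A=cv2.resize(a[215:300,280:350],(395,480),interpolation=cv2.INTER_CUBIC);print('change',np.abs(A.astype(int)-m)[:,:290].mean())
g=lambda x,y,z:cast('top',(x/5.643+279.6,y/5.647+214.6),z)[:2]
p=g(291,402,.134);print('pivot',p)
for q in[(270,290),(258,230),(247,167),(236,105)]:w=g(*q,.132);print(w.round(4),np.linalg.norm(w-p).round(4))
v=p-HG;print('r',np.linalg.norm(v),'door',np.arctan2(-v[0],-v[1])+Y0)
Rb=np.array([[np.cos(Y0),-np.sin(Y0)],[np.sin(Y0),np.cos(Y0)]]);print('hole3 bin',Rb.T@(g(247,167,.132)-[.5047,-.0062]))
print('knob',g(226,10,.174),np.linalg.norm(g(226,10,.174)-p))
```

```text
change 2.2339798850574715
pivot [ 0.35711627 -0.0786594 ]
[ 0.4089 -0.0681] 0.0528
[ 0.437  -0.0619] 0.0816
[ 0.4669 -0.056 ] 0.1121
[ 0.4967 -0.05  ] 0.1425
r 0.18928019529304158 door 0.3614849383411388
hole3 bin [-0.04324601 -0.04510899]
knob [ 0.5341321  -0.03970462] 0.18125143342855407
```

```bash
python3 -c "
from bench import ctrl
print(ctrl.close_job())"
```

```text
the job is handed in; nothing more can be done
None
```

The stay's third hole is over the peg and the door is propped open at about 0.36 rad with the arm clear; the job is handed in, but no verdict came back.

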